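Roll a reservoir capacitor onto its marked line and close the clamp strap

ROBOT

A 6-joint arm with a two-finger parallel gripper is mounted at the origin on a cart in front of the work surface, level with it; the furniture and walls round the work are solid. World frame = base frame: x ahead of the robot, y to its left, z up, the work surface at z = 0. Lengths are in m, angles in degrees, forces in N, time in s.
With the tool pointing down it reaches from about 0.225 to 0.875 m from the base axis. Payload 3.4 kg.
Tool frame: the origin (TCP) lies between the finger pads; the fingertips stand 11 mm ahead of it and the grasp point (between the pads) lies 8 mm behind it; z points along the fingers, y is the line along which they close (so a half turn about z gives the same grasp; the last joint's range is limited). The gripper opens to 85 mm and grips with 20 to 120 N. Pads are 22 mm wide; open, the fingers measure 114 mm over their backs; the gripper's body (76 mm by 85 mm) begins 54 mm behind the grasp point. The pads swing forward as they close: fully open they stand 13 mm farther back than shut.
Start: joints at [66.807, 15.808, 86.224, -0, 77.962, -6.933], TCP at [0.161, 0.552, 0.242] pointing down, gripper open.
Joint ranges: [-165.64, 165.64], [-43.16, 119.46], [12.63, 154.43], [-67.54, 247.53], [6.08, 155.33], [-154.97, 154.97]. Speed limits (degrees/s): [147.25, 147.25, 180, 180, 180, 180].

INTERFACE

Orientations are given as a 3x3 rotation matrix whose columns are the frame's x, y, z axes.
In Python, from rig import read_state, get_image, camera_info, sign_off gives the robot as it stands.
- The arm moves only by the tool step_arm, never from a script. Its argument "targets" is a list of rows, each an object with "translation": the shift along the tool's x, y, z in mm, a list of three; "yaw": the turn about the tool's z in degrees. In form: [{"translation": [x, y, z], "yaw": yaw}, ...]. A call has 1 to 10 rows; each row is the pose to reach, as a shift and turn from the pose commanded when the call began, along the tool's axes at that moment; what a row does not reach only later rows make up. A row lasts 1/10 s, in which the tool goes at most 50 mm and 8.59 degrees, less where a joint would pass 70% of its speed; a pose out of reach is approached as far as the arm can. A call with a gripper value outside its range is refused whole. "hand" is the finger opening in mm, from 0 to 85.4, set as the call begins (left out, the last holds). The fingers move at their own pace and stop on an object; "force" is the grip in N (left out, the last holds). Time passes only in rows, so rows that repeat a pose let the fingers close. It gives the time, the measured TCP pose, the force, the opening and the grip force at its end, in the units of the state.
- read_state(): the state, without advancing time (a new reading comes with each control period).
- get_image(name): name is "scene" or "top"; returns the picture (400x640x3 uint8, red, green, blue); there is no depth.
- camera_info(name): a dict with "K" (3x3 intrinsics, pixels), "D" ([k1, k2, p1, p2, k3] as OpenCV has them; the pictures are not rectified), "pose" (4x4, takes a point from camera to world coordinates). Camera axes: x right, y down, z forward; pixel columns grow to the right and rows downward; lengths in m; the calibration is good to about 2 mm. A picture is of the moment at which its call begins. camera_info takes no time and is no camera call.
- sign_off(): hands the job in; it is judged then, once.
The state is a dict: "clock": time; "joint_positions": joint angles; "joint_velocities": joint speeds; "joint_torque": joint torques, N m; "tool_pos": TCP position; "tool_rot": TCP orientation; "wrist_force": force on the tool from outside, world axes, zero at the start; "torque": the same for the moment, N m; "finger_gap": opening from 0.0 (shut) to 1.0 (fully open); "grasp_force": force on a finger pad.
Only numpy, scipy, OpenCV 4.12 (cv2) and the standard library are available. Lean on these libraries where they do the work, as an engineer would, in place of code of your own. Each camera call takes 0.05 s, during which the arm holds its last target. There are 200 camera calls.

TASK

The big can capacitor lies on its side on the aluminium chassis plate. With the fingertips, push its top sideways so that it rolls along the plate, neither dragged nor lifted, until it lies at rest along the black marked line in front of the open hinged strap, and take the fingers off it. Then push the standing strap over the capacitor and down until its foot rests on the plate, and leave the dish, the relay and the screwdriver beside the plate where they are.

Things in the scene. Friction and masses are not known exactly. Their poses are not given: they have to be found in the camera images.
- chassis_plate: Fixed aluminium plate 225 x 110 x 4 mm. Origin on its underside, on the long centre line, 105 mm from the end where the capacitor starts. x runs along it, from the capacitor towards the clamp (roughly to the robot's right), z up. Black line, 1.6 mm wide, right across the plate at x = 60 mm; steel hinge bracket 38 mm wide, its front at x = 82 mm below, 86 mm above.
- line (a point): Middle of the black marked line, on the plate's top face (z = 4 mm above the bench). Axes as the plate's: x along the rolling direction, y along the line.
- capacitor: Loose dark blue can, a cylinder 35 mm thick, 52 mm long plus 6 mm terminals, 55 g, lying on the plate, its axis (own y) across the plate and nearly parallel to the line, 60 to 90 mm short of it. Origin on its outer surface: underneath at the start, turning as it rolls. A finger set on its top and pushed takes it along half as far, without slip; let go at slow speed it stops within 3 mm. It meets the bracket about 8 mm past the line.
- capacitor_center (a point): Point on the capacitor's cylinder axis, half-way along its overall length of 58 mm; 17.5 mm above the plate's top while it lies there.
- strap (a joint): Hinge of the clamp strap, rad: 0 = closed, its foot flat on the plate; grows as it opens; at the start it stands open at 2.0 to 2.35 (1.57 = straight up, more = leaning back, away from the capacitor), end stop 2.45. It stays where it is left, and turns with a torque of about 0.035 N m (about 1 N at its end).
- strap_hinge (a point): Middle of the hinge pin, 31 mm beyond the line along the plate's x and 23 mm above the bench. The pin lies along the plate's y.
- strap_foot (a point): Upper face of the strap's flat foot at its screw hole, 62 mm from the pin. Closed, it is 29 mm before the line (plate -x), 6.6 mm above the bench. Strap: steel band 20 mm wide, 2.4 mm thick, a half circle round the capacitor (1.7 mm to spare when this is on the line), then straight down to the foot, which reaches 11 mm beyond this point. Standing open, it is hollow towards the capacitor.
- strap_crown (a point): Outer face of the strap's half circle, 37 mm from the hinge pin; with the strap closed it is straight above the line and 43.1 mm above the bench (its highest point). Turns with the strap.
- dish: Small steel dish with screws, 67 mm wide, 15 mm high, loose, beyond the plate's far long edge. Leave alone. Origin at the centre of its underside.
- relay: Plug-in relay in a clear cover, 21 x 28 x 34 mm, loose, standing beyond the plate's far long edge. Leave alone. Origin at the centre of its underside.
- screwdriver: Cross-head screwdriver with blue handle, 172 mm long, 22 mm thick, loose, lying before the plate's near long edge, along it. Leave alone. Origin at the centre of its underside.
There are look-alikes about, which are no part of the job. Of the things like the capacitor, leave any that is green; of the rest the larger one is meant.

How it is judged (in metres and radians):
On the way, in this order (a step that is already met when the one before it is completed fails the run):
1. the capacitor has rolled over half a turn on the plate, the strap still open (angle between capacitor_center's own z axis and vertical above 2.5 rad and value of joint strap above 1 rad).
2. the capacitor lies at rest on the line, within 5 mm, let go, the strap still open (x of capacitor_center in the frame of line between -0.005 and 0.005 m and y of capacitor_center in the frame of line between -0.018 and 0.018 m and z of capacitor_center in the frame of line between 0.012 and 0.022 m and linear speed of capacitor below 0.01 m/s and angle between the y axis of capacitor and the y axis of line, either way round below 0.2 rad and contact force between each of the arm, the fingers and capacitor below 0.05 N and value of joint strap above 1 rad), for 0.2 s.
At the end, for the whole second after the job is handed in: The capacitor lies at rest on the plate along the line: within 4 mm of it, within 18 mm of its middle lengthwise, parallel within 0.2 rad. The strap is closed over it (joint below 0.07 rad). Dish, relay and screwdriver are within 20 mm of where they stood (x of capacitor_center in the frame of line between -0.004 and 0.004 m and y of capacitor_center in the frame of line between -0.018 and 0.018 m and z of capacitor_center in the frame of line between 0.012 and 0.022 m and linear speed of capacitor below 0.01 m/s and value of joint strap below 0.07 rad and angle between the y axis of capacitor and the y axis of line, either way round below 0.2 rad and distance of each of dish, relay, screwdriver from where it was at the start of the episode below 0.02 m); the robot touches nothing.
It fails at once if the capacitor is lifted more than 10 mm off the plate (height (world z) of capacitor_center above 0.0315 m).
It fails at once if the dish is pushed away more than 20 mm (distance of dish from where it was at the start of the episode above 0.02 m).
It fails at once if the relay is pushed away more than 20 mm (distance of relay from where it was at the start of the episode above 0.02 m).
It fails at once if the screwdriver is pushed away more than 20 mm (distance of screwdriver from where it was at the start of the episode above 0.02 m).
It also fails if it takes over 67 s, if anything falls off the work surface, if the arm or the gripper's body presses on something with over 40 N, if the wrist force passes 120 N, or if a joint passes its speed limit or range.

## Working session

There is one attempt and no reset: what is moved stays moved. The work goes in short steps, Python scripts to look and compute and a tool call to move; the robot and the scene stay as the last step left them, time stands still between calls to the robot, and variables do not carry over. Pictures are saved under pics/ and viewed, at most 10 in all, crops included, and the job is handed in when it is done.

Besides the shell and the picture viewer there is one more tool, called after ">>>" as name(argument=value, ...) on one line, values as JSON. step_arm: Moves the arm, as the interface text tells. Its arguments: {"type":"object","properties":{"targets":{"type":"array"},"hand":{"type":"number"},"force":{"type":"number"}},"required":["targets"]}

```bash
mkdir -p pics; cat > h.py <<'E'
import cv2,numpy as np
from rig import *
def shot(n,f):
    im=get_image(n)[:,:,::-1].copy(); cv2.imwrite('pics/'+f,im); return im
def ray(n,uv):
    c=camera_info(n);P=np.array(c['pose'])
    q=cv2.undistortPoints(np.array(uv,float).reshape(-1,1,2),np.array(c['K']),np.array(c['D'])).reshape(-1,2)
    d=np.c_[q,np.ones(len(q))]@P[:3,:3].T
    return P[:3,3],d
def onz(n,uv,z):
    o,d=ray(n,uv); return o+d*((z-o[2])/d[:,2])[:,None]
def proj(n,X):
    c=camera_info(n);P=np.linalg.inv(np.array(c['pose']))
    return cv2.projectPoints(np.array(X,float).reshape(-1,3),cv2.Rodrigues(P[:3,:3])[0],P[:3,3],np.array(c['K']),np.array(c['D']))[0].reshape(-1,2)
E
python3 - <<'E'
from h import *
a=shot('top','top0.png');b=shot('scene','scene0.png')
for n in('top','scene'): print(n,np.round(camera_info(n)['pose'],3).tolist(),np.round(camera_info(n)['K'],0).tolist())
s=read_state();print(s['tool_pos'],np.round(s['tool_rot'],3))
E
```

```text
top [[0.008, -0.998, 0.067, 0.443], [-1.0, -0.009, -0.019, -0.066], [0.02, -0.066, -0.998, 0.896], [0.0, 0.0, 0.0, 1.0]] [[456.0, 0.0, 315.0], [0.0, 456.0, 196.0], [0.0, 0.0, 1.0]]
scene [[-0.663, -0.547, 0.511, 0.048], [-0.749, 0.488, -0.448, 0.322], [-0.004, -0.68, -0.734, 0.714], [0.0, 0.0, 0.0, 1.0]] [[483.0, 0.0, 323.0], [0.0, 483.0, 197.0], [0.0, 0.0, 1.0]]
[0.16080842 0.55158861 0.24151548] [[-0.96   0.28  -0.001]
 [ 0.28   0.96  -0.002]
 [ 0.    -0.002 -1.   ]]
```

View pics/top0.png

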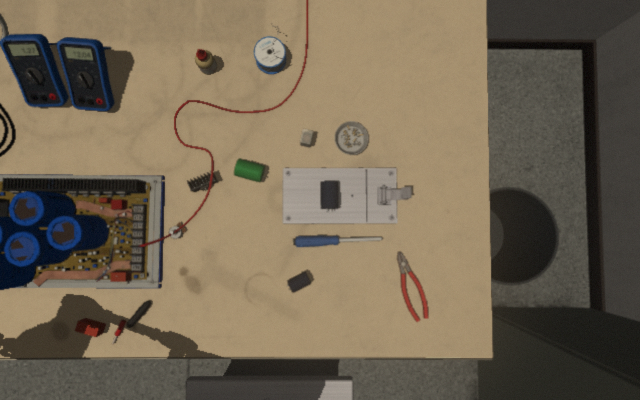

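View pics/scene0.png

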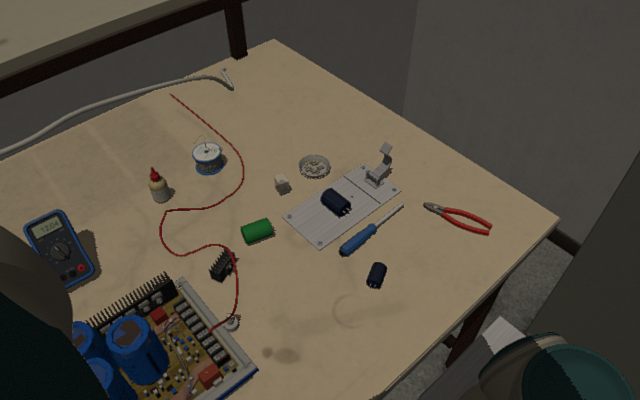

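Top view: the plate spans about (283,167) to (397,223), with the line at x≈366 and the strap at (395,193). There are three capacitor-like things: the dark blue can on the plate (330,195), a smaller dark can off the plate (300,281), and a green can (250,170). The one on the plate fits, since it is the larger of the two that aren't green. I'll confirm that in a crop and measure it.

```bash
python3 - <<'E'
from h import *
a=cv2.imread('pics/top0.png');b=cv2.imread('pics/scene0.png')
A=cv2.resize(a[125:300,270:430],None,fx=3.4,fy=3.4,interpolation=cv2.INTER_CUBIC)[:595]
cv2.imwrite('pics/c0.png',A)
# plate: bright low-saturation in top
hsv=cv2.cvtColor(a,cv2.COLOR_BGR2HSV)
roi=np.zeros(a.shape[:2],np.uint8);roi[160:230,275:405]=1
m=((hsv[...,1]<45)&(hsv[...,2]>110)&(roi>0)).astype(np.uint8)
m=cv2.morphologyEx(m,cv2.MORPH_OPEN,np.ones((3,3)));m=cv2.morphologyEx(m,cv2.MORPH_CLOSE,np.ones((21,21)))
c=max(cv2.findContours(m,0,2)[0],key=cv2.contourArea)
bx=cv2.boxPoints(cv2.minAreaRect(c));print('plate px',bx.round(1).tolist())
W=onz('top',bx,.004);print(W.round(4).tolist(),[round(float(np.linalg.norm(W[i]-W[i-1])),4) for i in range(4)])
# line: dark columns along several rows right of cap
g=cv2.cvtColor(a,cv2.COLOR_BGR2GRAY).astype(float)
pts=[]
for v in list(range(171,182))+list(range(206,220)):
    r=g[v,355:376];w=np.clip(np.median(r)-r-15,0,None)
    if w.sum()>0: pts.append(((w*np.arange(355,376)).sum()/w.sum(),v))
L=onz('top',pts,.004);p=np.polyfit(L[:,0],L[:,1],1);print('line y=',p,'n',len(pts),L[[0,-1]].round(4).tolist(), 'resid',np.abs(np.polyval(p,L[:,0])-L[:,1]).max())
for n,im,(u0,u1,v0,v1) in(('top',a,(310,350,170,220)),('scene',b,(312,362,180,225))):
    s=np.zeros(im.shape[:2],np.uint8);s[v0:v1,u0:u1]=1
    k=((im.max(2)<80)&(s>0)).astype(np.uint8);c=max(cv2.findContours(k,0,2)[0],key=cv2.contourArea)
    rr=cv2.minAreaRect(c);print(n,'cap',rr,cv2.boundingRect(c)); bb=cv2.boxPoints(rr)
    if n=='top':W=onz(n,bb,.0215);print(W.round(4).tolist(),W.mean(0).round(4))
E
```

```text
plate px [[283.0, 168.0], [404.0, 168.0], [404.0, 222.0], [283.0, 222.0]]
[[0.5564, -0.0203, 0.004], [0.5588, -0.259, 0.004], [0.4524, -0.2585, 0.004], [0.4504, -0.0217, 0.004]] [0.106, 0.2387, 0.1065, 0.2368]
line y= [ 0.00830864 -0.18839755] n 25 [[0.5521, -0.1837, 0.004], [0.4576, -0.1846, 0.004]] resid 0.00023353224975408704
top cap ((330.0, 194.5), (27.0, 18.0), 90.0) (321, 181, 19, 28)
[[0.5297, -0.0947, 0.0215], [0.53, -0.1294, 0.0215], [0.478, -0.1296, 0.0215], [0.4777, -0.0951, 0.0215]] [ 0.5038 -0.1122  0.0215]
scene cap ((335.6499938964844, 202.9499969482422), (33.41590881347656, 19.29527473449707), 37.87498474121094) (320, 188, 32, 30)
```

View pics/c0.png

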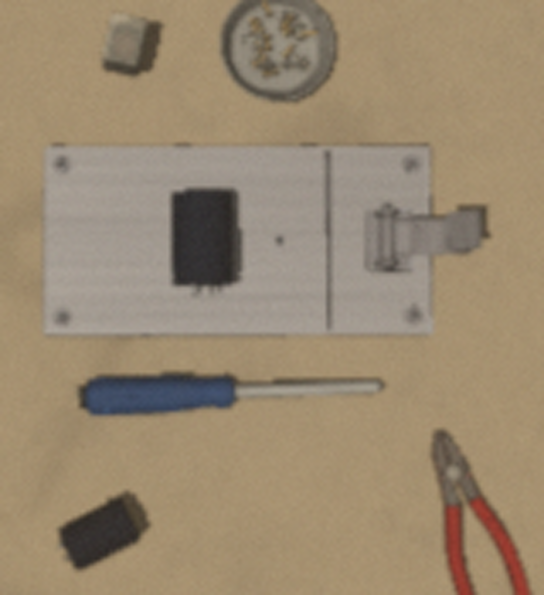

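The crop confirms it: the dark blue can on the plate is the larger one and the hinged strap stands to its right. The can centre is at about (0.504, -0.112) and the line at y≈-0.184, so it is 72 mm short. That is within the given 60–90 mm, and the plate and can sizes also agree. Now the approach, with fingers shut.

>>> step_arm(targets=[{"translation": [-515,-535,0],"yaw": 73.7},{"translation": [-515,-535,0],"yaw": 73.7},{"translation": [-515,-535,0],"yaw": 73.7},{"translation": [-515,-535,0],"yaw": 73.7},{"translation": [-515,-535,0],"yaw": 73.7},{"translation": [-515,-535,0],"yaw": 73.7},{"translation": [-515,-535,0],"yaw": 73.7},{"translation": [-515,-535,0],"yaw": 73.7},{"translation": [-515,-535,0],"yaw": 73.7},{"translation": [-515,-535,0],"yaw": 73.7}], hand=0)

```text
clock: 1.1
tool_pos: [0.3933, 0.1072, 0.2422]
tool_rot: [[0.001, 1.0, 0.0], [1.0, -0.001, 0.0], [0.0, 0.0, -1.0]]
wrist_force: [0.7, 1.2, 0.5]
finger_gap: 0.001
grasp_force: 0.0
```

>>> step_arm(targets=[{"translation": [-205,107,100],"yaw": 0},{"translation": [-205,107,100],"yaw": 0},{"translation": [-205,107,100],"yaw": 0},{"translation": [-205,107,100],"yaw": 0},{"translation": [-205,107,100],"yaw": 0},{"translation": [-205,107,100],"yaw": 0},{"translation": [-205,107,100],"yaw": 0},{"translation": [-205,107,100],"yaw": 0}])

```text
clock: 1.9
tool_pos: [0.4995, -0.0949, 0.1423]
tool_rot: [[-0.001, 1.0, -0.001], [1.0, 0.001, 0.001], [0.001, -0.001, -1.0]]
wrist_force: [0.4, 0.8, -0.5]
finger_gap: 0.0
grasp_force: 0.0
```

>>> step_arm(targets=[{"translation": [-9,5,45],"yaw": 0},{"translation": [-9,5,75],"yaw": 0},{"translation": [-9,5,86],"yaw": 0},{"translation": [-9,5,86],"yaw": 0},{"translation": [-9,5,86],"yaw": 0}])

```text
clock: 2.4
tool_pos: [0.506, -0.1043, 0.0577]
tool_rot: [[-0.002, 1.0, 0.002], [1.0, 0.002, -0.001], [-0.001, 0.002, -1.0]]
wrist_force: [0.5, 0.9, -0.2]
finger_gap: -0.002
grasp_force: 0.0
```

```bash
python3 - <<'E'
from h import *
b=shot('scene','s1.png')
print(proj('scene',[.505,-.104,.045]))
cv2.imwrite('pics/c1.png',cv2.resize(b[110:270,240:440],None,fx=3.7,fy=3.7,interpolation=cv2.INTER_CUBIC))
s=read_state();print(s['tool_pos'],s['wrist_force'])
E
```

```text
[[332.3592905  194.66124591]]
[ 0.50636988 -0.10459029  0.05800579] [-0.63514783 -0.03212051 -0.86394972]
```

View pics/c1.png

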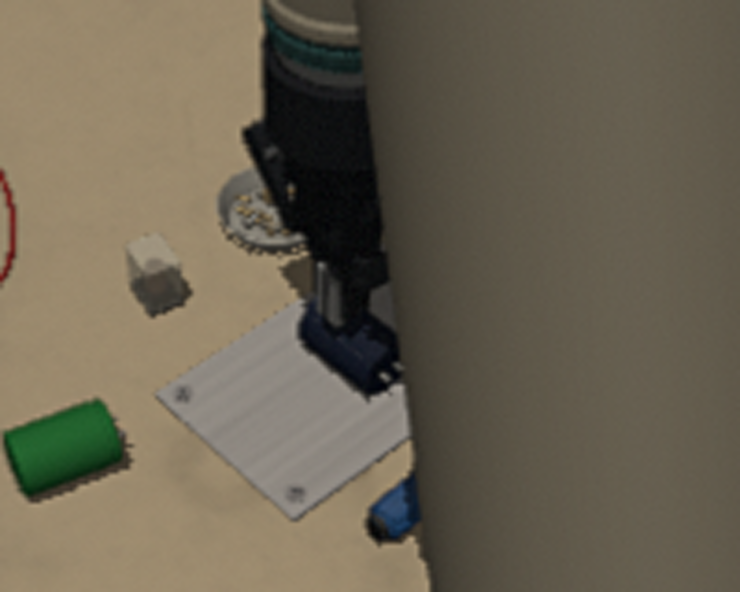

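The fingertip stands over the middle of the can, at about (345,325) in the crop. The arm hides the rest. I'll lower it gently until it touches.

>>> step_arm(targets=[{"translation": [0,0,4],"yaw": 0},{"translation": [0,0,6],"yaw": 0},{"translation": [0,0,7],"yaw": 0},{"translation": [0,0,8],"yaw": 0},{"translation": [0,0,8],"yaw": 0},{"translation": [0,0,8],"yaw": 0}])

```text
clock: 3.05
tool_pos: [0.5056, -0.1052, 0.0498]
tool_rot: [[-0.001, 1.0, 0.001], [1.0, 0.001, -0.001], [-0.001, 0.001, -1.0]]
wrist_force: [-3.0, 0.5, 9.7]
finger_gap: 0.004
grasp_force: 5.2
```

>>> step_arm(targets=[{"translation": [-2,0,0],"yaw": 0},{"translation": [-6,0,0],"yaw": 0},{"translation": [-10,0,0],"yaw": 0},{"translation": [-14,0,0],"yaw": 0},{"translation": [-18,0,0],"yaw": 0},{"translation": [-22,0,0],"yaw": 0},{"translation": [-25,0,0],"yaw": 0},{"translation": [-27,0,0],"yaw": 0},{"translation": [-28,0,0],"yaw": 0},{"translation": [-28,0,0],"yaw": 0}])

```text
clock: 4.05
tool_pos: [0.506, -0.1336, 0.0498]
tool_rot: [[-0.001, 1.0, 0.002], [1.0, 0.001, -0.001], [-0.001, 0.002, -1.0]]
wrist_force: [-2.3, -1.6, 9.0]
finger_gap: 0.003
grasp_force: 4.5
```

>>> step_arm(targets=[{"translation": [0,0,-3],"yaw": 0},{"translation": [0,0,-8],"yaw": 0},{"translation": [8,0,-8],"yaw": 0},{"translation": [15,0,-8],"yaw": 0},{"translation": [15,0,-8],"yaw": 0},{"translation": [15,0,-5],"yaw": 0},{"translation": [15,0,-2],"yaw": 0},{"translation": [15,0,-1],"yaw": 0},{"translation": [15,0,0],"yaw": 0},{"translation": [15,0,0],"yaw": 0}])

```text
clock: 5.05
tool_pos: [0.5054, -0.1182, 0.0497]
tool_rot: [[-0.001, 1.0, 0.001], [1.0, 0.001, -0.001], [-0.001, 0.001, -1.0]]
wrist_force: [-2.4, 0.5, 12.9]
finger_gap: 0.001
grasp_force: 6.5
```

>>> step_arm(targets=[{"translation": [-2,0,0],"yaw": 0},{"translation": [-6,0,0],"yaw": 0},{"translation": [-10,0,0],"yaw": 0},{"translation": [-14,0,0],"yaw": 0},{"translation": [-18,0,0],"yaw": 0},{"translation": [-22,0,0],"yaw": 0},{"translation": [-25,0,0],"yaw": 0},{"translation": [-27,0,0],"yaw": 0},{"translation": [-28,0,0],"yaw": 0},{"translation": [-28,0,0],"yaw": 0}])

```text
clock: 6.05
tool_pos: [0.5058, -0.1467, 0.0497]
tool_rot: [[-0.001, 1.0, 0.002], [1.0, 0.001, -0.001], [-0.001, 0.002, -1.0]]
wrist_force: [-2.5, -1.1, 11.9]
finger_gap: 0.003
grasp_force: 6.1
```

>>> step_arm(targets=[{"translation": [0,0,-3],"yaw": 0},{"translation": [0,0,-10],"yaw": 0},{"translation": [40,0,-40],"yaw": 0},{"translation": [80,0,-50],"yaw": 0},{"translation": [120,0,-50],"yaw": 0},{"translation": [150,0,-50],"yaw": 0},{"translation": [150,0,-50],"yaw": 0}])

```text
clock: 6.75
tool_pos: [0.5044, 0.0074, 0.0984]
tool_rot: [[-0.004, 1.0, -0.001], [1.0, 0.004, 0.001], [0.002, -0.001, -1.0]]
wrist_force: [0.2, -0.5, 0.2]
finger_gap: 0.004
grasp_force: 0.0
```

```bash
cat > cap.py <<'E'
from h import *
import sys
f=sys.argv[1]
a=shot('top',f+'.png')
s=np.zeros(a.shape[:2],np.uint8);s[172:218,318:378]=1
k=((a.max(2)<80)&(s>0)).astype(np.uint8)
k=cv2.morphologyEx(k,cv2.MORPH_OPEN,np.ones((5,5)))
for c in cv2.findContours(k,0,2)[0]:
    if cv2.contourArea(c)<100: continue
    rr=cv2.minAreaRect(c);W=onz('top',cv2.boxPoints(rr),.0215);m=W.mean(0)
    print('cap',rr,m.round(4),'to line mm',1e3*(m[1]-(.0083*m[0]-.1884)))
cv2.imwrite('pics/'+f+'c.png',cv2.resize(a[150:240,270:430],None,fx=5,fy=5,interpolation=cv2.INTER_CUBIC))
print(read_state()['tool_pos'])
E
python3 cap.py t2
```

```text
cap ((344.0, 194.0), (28.0, 18.0), 90.0) [ 0.5051 -0.1392  0.0215] to line mm 45.04501761481039
[0.50478681 0.00568104 0.0983127 ]
```

View pics/t2c.png

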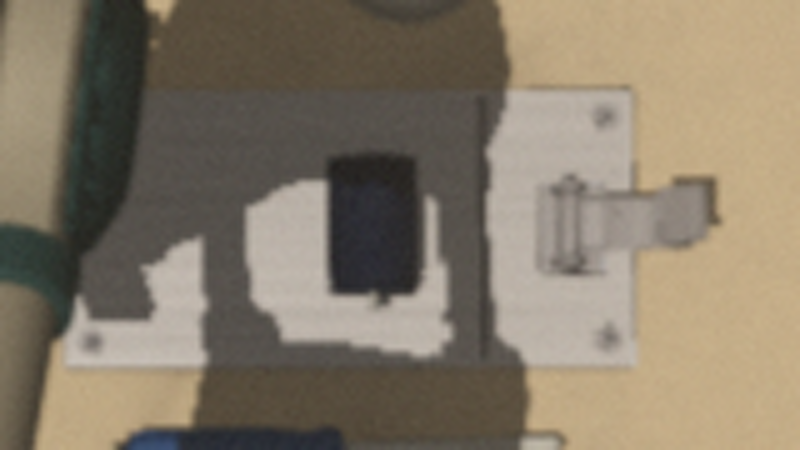

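Rolled cleanly: the can is at (373,225) in the crop and still parallel, the line is at (483,225), so 45 mm remain. That takes three more strokes of 15 mm.

>>> step_arm(targets=[{"translation": [-50,0,0],"yaw": 0},{"translation": [-100,0,10],"yaw": 0},{"translation": [-136,0,38],"yaw": 0},{"translation": [-136,0,42],"yaw": 0},{"translation": [-136,0,42],"yaw": 0},{"translation": [-136,0,46],"yaw": 0},{"translation": [-136,0,48],"yaw": 0},{"translation": [-136,0,49],"yaw": 0},{"translation": [-136,0,50],"yaw": 0},{"translation": [-136,0,50],"yaw": 0}])

```text
clock: 7.8
tool_pos: [0.5055, -0.1311, 0.0497]
tool_rot: [[-0.002, 1.0, 0.001], [1.0, 0.002, -0.001], [-0.001, 0.001, -1.0]]
wrist_force: [-1.8, 0.3, 7.8]
finger_gap: -0.003
grasp_force: 3.7
```

>>> step_arm(targets=[{"translation": [-2,0,0],"yaw": 0},{"translation": [-6,0,0],"yaw": 0},{"translation": [-10,0,0],"yaw": 0},{"translation": [-14,0,0],"yaw": 0},{"translation": [-18,0,0],"yaw": 0},{"translation": [-22,0,0],"yaw": 0},{"translation": [-26,0,0],"yaw": 0},{"translation": [-29,0,0],"yaw": 0},{"translation": [-30,0,0],"yaw": 0},{"translation": [-30,0,0],"yaw": 0}])

```text
clock: 8.8
tool_pos: [0.5059, -0.1617, 0.0499]
tool_rot: [[-0.002, 1.0, 0.002], [1.0, 0.002, -0.001], [-0.001, 0.002, -1.0]]
wrist_force: [-1.9, -0.5, 7.7]
finger_gap: 0.002
grasp_force: 3.8
```

>>> step_arm(targets=[{"translation": [0,0,-3],"yaw": 0},{"translation": [0,0,-8],"yaw": 0},{"translation": [8,0,-8],"yaw": 0},{"translation": [15,0,-8],"yaw": 0},{"translation": [15,0,-8],"yaw": 0},{"translation": [15,0,-5],"yaw": 0},{"translation": [15,0,-2],"yaw": 0},{"translation": [15,0,-1],"yaw": 0},{"translation": [15,0,0],"yaw": 0},{"translation": [15,0,0],"yaw": 0}])

```text
clock: 9.8
tool_pos: [0.5054, -0.1472, 0.0496]
tool_rot: [[-0.001, 1.0, 0.001], [1.0, 0.001, -0.001], [-0.001, 0.001, -1.0]]
wrist_force: [-2.0, 0.9, 11.8]
finger_gap: -0.001
grasp_force: 6.2
```

>>> step_arm(targets=[{"translation": [-2,0,0],"yaw": 0},{"translation": [-6,0,0],"yaw": 0},{"translation": [-10,0,0],"yaw": 0},{"translation": [-14,0,0],"yaw": 0},{"translation": [-18,0,0],"yaw": 0},{"translation": [-22,0,0],"yaw": 0},{"translation": [-26,0,0],"yaw": 0},{"translation": [-29,0,0],"yaw": 0},{"translation": [-30,0,0],"yaw": 0},{"translation": [-30,0,0],"yaw": 0}])

```text
clock: 10.8
tool_pos: [0.5058, -0.178, 0.0498]
tool_rot: [[-0.0, 1.0, 0.002], [1.0, 0.0, -0.002], [-0.002, 0.002, -1.0]]
wrist_force: [-2.5, -0.3, 11.6]
finger_gap: 0.001
grasp_force: 5.9
```

>>> step_arm(targets=[{"translation": [0,0,-3],"yaw": 0},{"translation": [0,0,-10],"yaw": 0},{"translation": [40,0,-40],"yaw": 0},{"translation": [80,0,-50],"yaw": 0},{"translation": [120,0,-50],"yaw": 0},{"translation": [160,0,-50],"yaw": 0},{"translation": [180,0,-50],"yaw": 0},{"translation": [180,0,-50],"yaw": 0}])

```text
clock: 11.6
tool_pos: [0.5045, 0.0057, 0.0983]
tool_rot: [[-0.004, 1.0, -0.001], [1.0, 0.004, 0.001], [0.001, -0.001, -1.0]]
wrist_force: [0.5, -0.7, 0.2]
finger_gap: -0.001
grasp_force: 0.0
```

```bash
python3 cap.py t3
```

```text
cap ((360.0, 194.5), (29.0, 18.0), 90.0) [ 0.5044 -0.17    0.0215] to line mm 14.194667192551913
[0.50495781 0.00408417 0.0982961 ]
```

View pics/t3c.png

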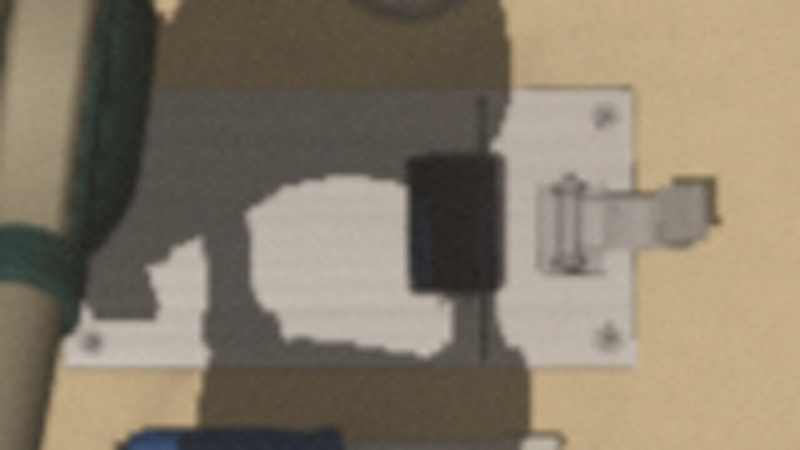

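The can is at (455,225) in the crop, just short of the line at (483,225). It has 14 mm left, so the finger travels 28 mm.

>>> step_arm(targets=[{"translation": [-50,0,0],"yaw": 0},{"translation": [-100,0,0],"yaw": 0},{"translation": [-150,0,10],"yaw": 0},{"translation": [-165,0,38],"yaw": 0},{"translation": [-165,0,42],"yaw": 0},{"translation": [-165,0,46],"yaw": 0},{"translation": [-165,0,48],"yaw": 0},{"translation": [-165,0,49],"yaw": 0},{"translation": [-165,0,50],"yaw": 0},{"translation": [-165,0,50],"yaw": 0}])

```text
clock: 12.65
tool_pos: [0.5055, -0.1611, 0.0497]
tool_rot: [[-0.002, 1.0, 0.001], [1.0, 0.002, -0.001], [-0.001, 0.001, -1.0]]
wrist_force: [-1.9, 0.5, 5.4]
finger_gap: 0.001
grasp_force: 2.7
```

>>> step_arm(targets=[{"translation": [-2,0,0],"yaw": 0},{"translation": [-6,0,0],"yaw": 0},{"translation": [-10,0,0],"yaw": 0},{"translation": [-14,0,0],"yaw": 0},{"translation": [-18,0,0],"yaw": 0},{"translation": [-22,0,0],"yaw": 0},{"translation": [-25,0,0],"yaw": 0},{"translation": [-27,0,0],"yaw": 0},{"translation": [-28,0,0],"yaw": 0},{"translation": [-28,0,0],"yaw": 0}])

```text
clock: 13.65
tool_pos: [0.5059, -0.1896, 0.0499]
tool_rot: [[-0.002, 1.0, 0.002], [1.0, 0.002, -0.001], [-0.001, 0.002, -1.0]]
wrist_force: [-1.8, -0.3, 5.8]
finger_gap: 0.002
grasp_force: 3.0
```

>>> step_arm(targets=[{"translation": [0,0,-2],"yaw": 0},{"translation": [0,0,-10],"yaw": 0},{"translation": [40,0,-40],"yaw": 0},{"translation": [80,0,-70],"yaw": 0},{"translation": [120,0,-80],"yaw": 0},{"translation": [160,0,-80],"yaw": 0},{"translation": [200,0,-80],"yaw": 0},{"translation": [220,0,-80],"yaw": 0},{"translation": [220,0,-80],"yaw": 0}])

```text
clock: 14.55
tool_pos: [0.5049, 0.033, 0.129]
tool_rot: [[-0.005, 1.0, 0.001], [1.0, 0.005, 0.001], [0.001, 0.001, -1.0]]
wrist_force: [-0.2, -0.1, -0.1]
finger_gap: 0.003
grasp_force: 0.0
```

```bash
sed -i 's/318:378/318:388/' cap.py; python3 cap.py t4; python3 - <<'E'
from h import *
b=shot('scene','s4.png')
cv2.imwrite('pics/s4c.png',cv2.resize(b[110:230,310:430],None,fx=5,fy=5,interpolation=cv2.INTER_CUBIC))
L=np.array([.504,-.1842,0])
for q in(2.0,2.2,2.35):
    f=L+[0,-.031-.062*-np.cos(q+.27*0),.023+.062*np.sin(q)]
    print(q,f.round(4),proj('scene',f),proj('top',f))
E
```

```text
cap ((367.5, 194.0), (26.0, 19.0), 90.0) [ 0.5055 -0.1845  0.0215] to line mm -0.287566976002962
[0.50510631 0.03143402 0.12890843]
2.0 [ 0.504  -0.241   0.0794] [[384.23772061 149.25941584]] [[403.14544773 192.82342873]]
2.2 [ 0.504  -0.2517  0.0731] [[387.65324487 149.24305517]] [[408.28517655 193.12999848]]
2.35 [ 0.504  -0.2588  0.0671] [[389.78932654 149.93262296]] [[411.41087453 193.4042598 ]]
```

View pics/t4c.png

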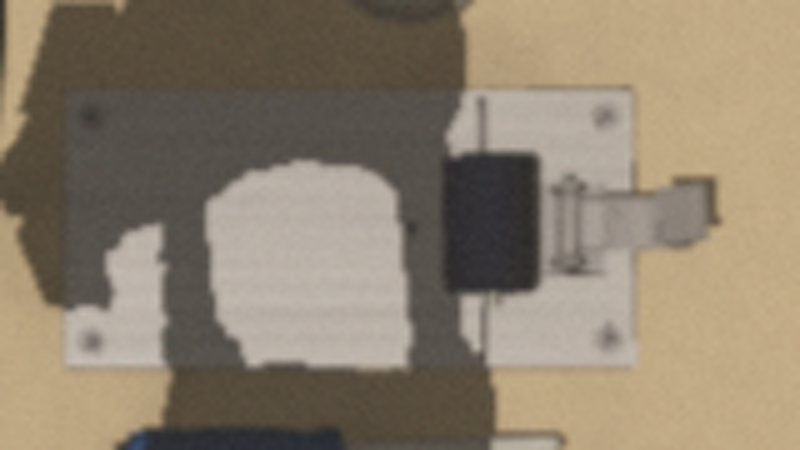

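View pics/s4c.png

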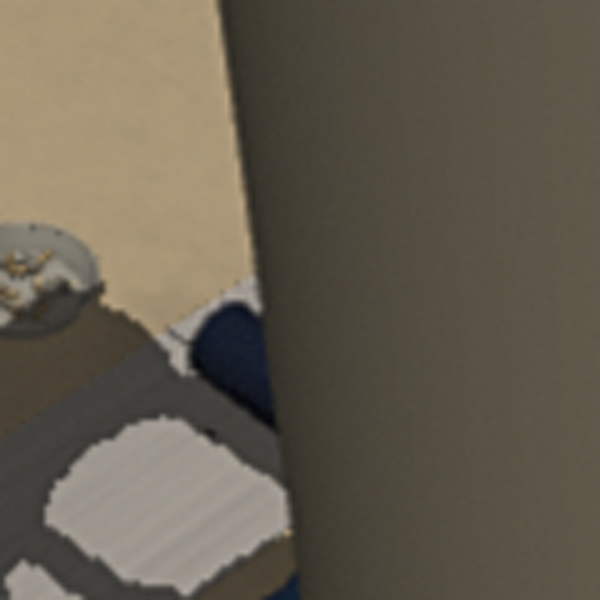

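The can lies on the line, at (491,222) in the crop against the line at (483,222), and the height parallax makes that −0.3 mm. The strap still stands open, and in the scene view the arm hides it. I'll go over the strap and come down behind its foot.

>>> step_arm(targets=[{"translation": [-40,0,-15],"yaw": 0},{"translation": [-85,0,-15],"yaw": 0},{"translation": [-130,0,-15],"yaw": 0},{"translation": [-175,0,-15],"yaw": 0},{"translation": [-220,0,-15],"yaw": 0},{"translation": [-265,0,-15],"yaw": 0},{"translation": [-310,0,-15],"yaw": 0},{"translation": [-322,0,-15],"yaw": 0},{"translation": [-322,0,-15],"yaw": 0},{"translation": [-322,0,-15],"yaw": 0}])

```text
clock: 15.65
tool_pos: [0.5045, -0.2914, 0.143]
tool_rot: [[0.001, 1.0, -0.001], [1.0, -0.001, 0.002], [0.002, -0.001, -1.0]]
wrist_force: [0.2, -0.1, 0.6]
finger_gap: 0.001
grasp_force: 0.0
```

>>> step_arm(targets=[{"translation": [0,0,20],"yaw": 0},{"translation": [0,0,45],"yaw": 0},{"translation": [0,0,58],"yaw": 0},{"translation": [0,0,58],"yaw": 0},{"translation": [0,0,58],"yaw": 0}])

```text
clock: 16.15
tool_pos: [0.5057, -0.2911, 0.0857]
tool_rot: [[-0.002, 1.0, 0.0], [1.0, 0.002, 0.0], [0.0, 0.0, -1.0]]
wrist_force: [0.2, -0.4, 0.4]
finger_gap: 0.003
grasp_force: 0.0
```

Now push the strap over (+y = tool +x).

>>> step_arm(targets=[{"translation": [7,0,0],"yaw": 0},{"translation": [14,0,0],"yaw": 0},{"translation": [21,0,0],"yaw": 0},{"translation": [28,0,0],"yaw": 0},{"translation": [35,0,0],"yaw": 0},{"translation": [42,0,0],"yaw": 0},{"translation": [49,0,0],"yaw": 0},{"translation": [56,0,0],"yaw": 0},{"translation": [63,0,0],"yaw": 0},{"translation": [70,0,0],"yaw": 0}])

```text
clock: 17.15
tool_pos: [0.5053, -0.222, 0.0867]
tool_rot: [[-0.001, 1.0, 0.0], [1.0, 0.001, -0.002], [-0.002, 0.0, -1.0]]
wrist_force: [-2.8, -1.0, 8.3]
finger_gap: 0.0
grasp_force: 4.4
```

>>> step_arm(targets=[{"translation": [7,0,0],"yaw": 0},{"translation": [14,0,0],"yaw": 0},{"translation": [21,0,0],"yaw": 0},{"translation": [28,0,0],"yaw": 0},{"translation": [35,0,0],"yaw": 0},{"translation": [42,0,0],"yaw": 0},{"translation": [47,0,0],"yaw": 0},{"translation": [50,0,0],"yaw": 0},{"translation": [50,0,0],"yaw": 0}])

```text
clock: 18.05
tool_pos: [0.5051, -0.1712, 0.0853]
tool_rot: [[-0.001, 1.0, -0.0], [1.0, 0.001, 0.001], [0.001, -0.0, -1.0]]
wrist_force: [0.1, 0.3, 0.3]
finger_gap: 0.001
grasp_force: 0.0
```

An upward force showed up midway, so I'll check how the strap stands now.

>>> step_arm(targets=[{"translation": [0,0,-30],"yaw": 0},{"translation": [20,0,-60],"yaw": 0},{"translation": [65,0,-60],"yaw": 0},{"translation": [110,0,-60],"yaw": 0},{"translation": [155,0,-60],"yaw": 0},{"translation": [200,0,-60],"yaw": 0},{"translation": [200,0,-60],"yaw": 0}])

```text
clock: 18.75
tool_pos: [0.5043, 0.033, 0.1454]
tool_rot: [[-0.006, 1.0, -0.0], [1.0, 0.006, 0.003], [0.003, -0.0, -1.0]]
wrist_force: [-1.5, -1.2, 0.2]
finger_gap: -0.001
grasp_force: 0.0
```

```bash
python3 cap.py t5
```

```text
cap ((367.0, 203.5), (9.0, 18.0), 90.0) [ 0.4871 -0.1835  0.0215] to line mm 0.8223064897870114
cap ((367.0, 184.0), (6.0, 18.0), 90.0) [ 0.5248 -0.1835  0.0215] to line mm 0.52546573866874
[0.50474955 0.03050229 0.1453291 ]
```

View pics/t5c.png

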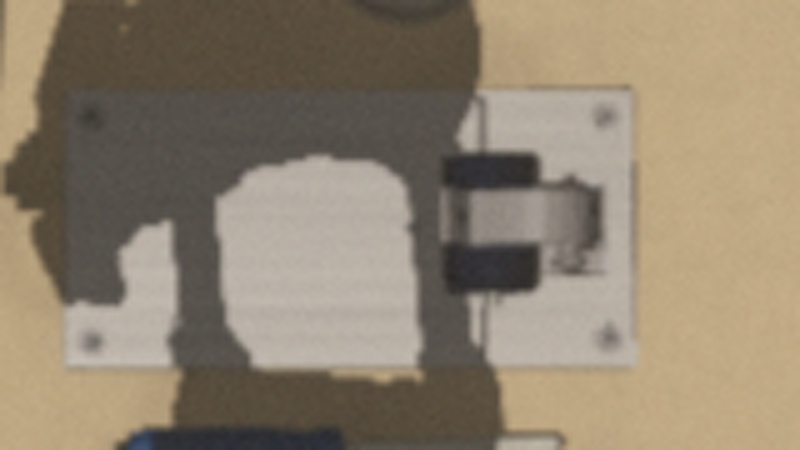

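The strap now leans forward over the can at q≈1, with its foot end at (440,215) in the crop. The can is still on the line. Next I press on the foot from above, drifting forward with it, then straight down.

>>> step_arm(targets=[{"translation": [-45,0,0],"yaw": 0},{"translation": [-90,0,0],"yaw": 0},{"translation": [-135,0,0],"yaw": 0},{"translation": [-180,0,0],"yaw": 0},{"translation": [-192,0,15],"yaw": 0},{"translation": [-192,0,35],"yaw": 0},{"translation": [-192,0,47],"yaw": 0},{"translation": [-192,0,49],"yaw": 0},{"translation": [-192,0,49],"yaw": 0},{"translation": [-192,0,49],"yaw": 0}])

```text
clock: 19.8
tool_pos: [0.5058, -0.1638, 0.097]
tool_rot: [[-0.001, 1.0, 0.001], [1.0, 0.001, -0.001], [-0.001, 0.001, -1.0]]
wrist_force: [-0.4, 0.1, 0.1]
finger_gap: -0.0
grasp_force: 0.0
```

>>> step_arm(targets=[{"translation": [0,0,5],"yaw": 0},{"translation": [1,0,10],"yaw": 0},{"translation": [3,0,14],"yaw": 0},{"translation": [6,0,18],"yaw": 0},{"translation": [9,0,22],"yaw": 0},{"translation": [12,0,26],"yaw": 0},{"translation": [14,0,30],"yaw": 0},{"translation": [16,0,35],"yaw": 0},{"translation": [16,0,40],"yaw": 0},{"translation": [16,0,40],"yaw": 0}])

```text
clock: 20.8
tool_pos: [0.5047, -0.1476, 0.0554]
tool_rot: [[-0.001, 1.0, -0.001], [1.0, 0.001, 0.001], [0.001, -0.001, -1.0]]
wrist_force: [0.0, 1.1, -0.3]
finger_gap: 0.002
grasp_force: 0.0
```

>>> step_arm(targets=[{"translation": [1,0,5],"yaw": 0},{"translation": [1,0,10],"yaw": 0},{"translation": [1,0,15],"yaw": 0},{"translation": [1,0,20],"yaw": 0},{"translation": [1,0,25],"yaw": 0},{"translation": [1,0,29],"yaw": 0},{"translation": [1,0,33],"yaw": 0},{"translation": [1,0,36],"yaw": 0},{"translation": [1,0,38],"yaw": 0},{"translation": [1,0,38],"yaw": 0}])

```text
clock: 21.8
tool_pos: [0.505, -0.1467, 0.018]
tool_rot: [[-0.001, 1.0, -0.0], [1.0, 0.001, 0.0], [0.0, -0.0, -1.0]]
wrist_force: [0.3, -0.5, 0.3]
finger_gap: -0.002
grasp_force: 0.0
```

>>> step_arm(targets=[{"translation": [0,0,1],"yaw": 0},{"translation": [0,0,1.5],"yaw": 0},{"translation": [0,0,1.5],"yaw": 0}])

```text
clock: 22.1
tool_pos: [0.5053, -0.1468, 0.0174]
tool_rot: [[-0.001, 1.0, 0.0], [1.0, 0.001, -0.0], [-0.0, 0.0, -1.0]]
wrist_force: [-0.8, 1.1, 4.7]
finger_gap: -0.0
grasp_force: 2.2
```

Contact comes at tip height 6.4 mm, which is the closed foot (6.6 mm) and not the bare plate (4 mm). I'll lift off and check.

>>> step_arm(targets=[{"translation": [0,0,-15],"yaw": 0},{"translation": [0,0,-60],"yaw": 0},{"translation": [40,0,-100],"yaw": 0},{"translation": [85,0,-120],"yaw": 0},{"translation": [130,0,-120],"yaw": 0},{"translation": [175,0,-120],"yaw": 0},{"translation": [200,0,-120],"yaw": 0},{"translation": [200,0,-120],"yaw": 0},{"translation": [200,0,-120],"yaw": 0}])

```text
clock: 23.0
tool_pos: [0.505, 0.0534, 0.1368]
tool_rot: [[-0.002, 1.0, 0.0], [1.0, 0.002, -0.001], [-0.001, 0.0, -1.0]]
wrist_force: [-0.1, -0.7, -0.1]
finger_gap: 0.002
grasp_force: 0.0
```

```bash
python3 cap.py t6; python3 - <<'E'
from h import *
print('closed foot tip px',proj('top',[.504,-.1442,.0066]),'crown',proj('top',[.504,-.1842,.0431]))
E
```

```text
cap ((368.0, 203.5), (7.0, 16.0), 90.0) [ 0.4871 -0.1855  0.0215] to line mm -1.1045569682142375
cap ((367.5, 184.5), (7.0, 17.0), 90.0) [ 0.5238 -0.1845  0.0215] to line mm -0.4330245981424563
[0.50506942 0.0527704  0.13674845]
closed foot tip px [[345.93601331 195.07364281]] crown [[368.89470426 193.949434  ]]
```

View pics/t6c.png

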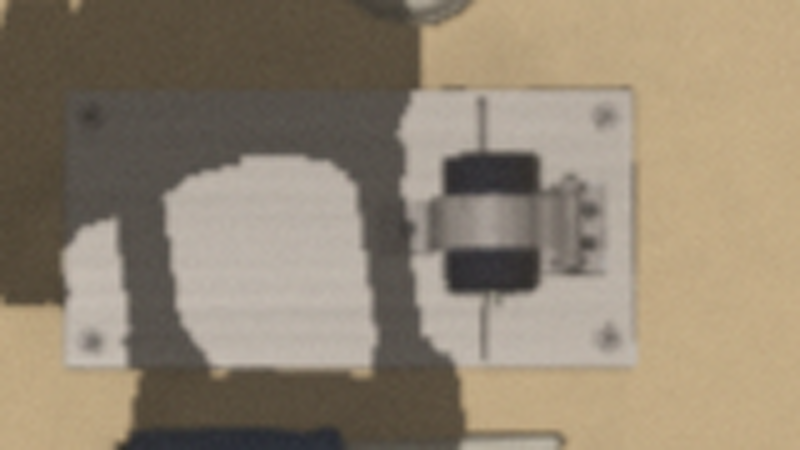

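The strap is closed over the can: its foot and hole show at about (410,228) in the crop, where the closed foot belongs. The can is within 1 mm of the line. Handing in.

```bash
python3 -c "from rig import *;print(sign_off())"
```

```text
the job is handed in; nothing more can be done
None
```

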